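# Dock the slim drill battery under the charger's sprung hold-down arm

### The arm

A 6-joint arm with a two-finger parallel gripper is mounted at the origin on the work surface. World frame = base frame: x ahead of the robot, y to its left, z up, the work surface at z = 0. Lengths are in m, angles in degrees, forces in N, time in s.
With the tool pointing down it reaches from about 0.35 to 0.875 m from the base axis. Payload 4.2 kg.
Tool frame: the origin (TCP) lies between the finger pads; the fingertips stand 19 mm ahead of it and the grasp point (between the pads) is the TCP; z points along the fingers, y is the line along which they close (so a half turn about z gives the same grasp; the last joint's range is limited). The gripper opens to 87 mm and grips with 3 to 60 N. Pads are 19 mm wide; open, the fingers measure 117 mm over their backs; the gripper's body (75 mm by 190 mm) begins 51 mm behind the grasp point.
Start: joints at [81.91, 22.042, 0.453, 0, -68.411, -14.817], TCP at [0.243, 0.576, 0.242] pointing down, gripper open.
Joint ranges: [-179.83, 179.83], [-69.29, 118.12], [-61.27, 80.66], [-181.25, 117.63], [-171.15, -9.14], [-177.46, 177.46]. Speed limits (degrees/s): [159.86, 159.86, 180, 180, 180, 180].

### API

Orientations are given as a 3x3 rotation matrix whose columns are the frame's x, y, z axes.
In Python, from station import r gives the robot as it stands.
- The arm moves only by the tool drive_tool, never from a script. Its argument "steps" is one flat list of numbers, 7 for each row, row after row: the turn, a rotation vector about the tool's x, y, z in rad, then the shift along the tool's x, y, z in m, then the opening, from 0 (shut) to 1 (fully open). A call has 1 to 10 rows; each row shifts and turns the commanded pose from where the row before left it, along the tool's axes as they then stand; what a row does not reach is not made up. A row lasts 1/12 s, in which the tool goes at most 41.7 mm and 7.16 degrees, less where a joint would pass 70% of its speed; a pose out of reach is approached as far as the arm can. A call is refused whole if a number of a shift passes 0.0417 or a number of a turn 0.125, either way. A call with a gripper value outside its range is refused whole. The fingers move at their own pace and stop on an object; the grip force is fixed at half the most. Time passes only in rows, so rows that do not move let the fingers close. It gives the time, the measured TCP pose, the force, the opening and the grip force at its end, in the units of the state.
- r.sense(): the state, without advancing time (a new reading comes with each control period).
- r.capture(name): name is "scene" or "top" or "wrist"; returns the picture (480x640x3 uint8, blue, green, red); there is no depth.
- r.camera_params(name): a dict with "camera_matrix" (3x3 intrinsics, pixels), "k1" (the pictures are not rectified: a ray, as slopes to the right and down, at radius r is drawn at 1 + k1 r^2 times it, then the intrinsics apply), "extrinsics" (4x4, takes a point from world to camera coordinates). Camera axes: x right, y down, z forward; pixel columns grow to the right and rows downward; lengths in m; the calibration is good to about 2 mm. A picture is of the moment at which its call begins: read the wrist's pose just before it. camera_params takes no time and is no camera call; for the wrist camera it gives the pose at the moment of the call.
- r.finish_job(): hands the job in; it is judged then, once.
The state is a dict: "time_s": time; "joints": joint angles; "joint_velocities": joint speeds; "effort": joint torques, N m; "tcp_pos": TCP position; "ee_rot": TCP orientation; "wrist_force": force on the tool from outside, world axes, zero at the start; "moment": the same for the moment, N m; "gripper_width": opening from 0.0 (shut) to 1.0 (fully open); "gripper_force": force on a finger pad.
Only numpy, scipy, OpenCV 4.12 (cv2) and the standard library are available. Lean on these libraries where they do the work, as an engineer would, in place of code of your own. Each camera call takes 0.05 s, during which the arm holds its last target. There are 200 camera calls.

### The job

Pick up the slim drill battery (the one with the low tongue), lay it flat on the yellow charger's bed and slide it tongue first under the sprung hold-down arm, so that the tongue itself pushes the arm up. Keep sliding until the battery is fully home, with the sprung contact plate pushed right in, but gently, feeling for the stop, since the contacts bend if you ram them. Let go so that the arm holds it down there, and leave the other things on the bench alone.

Things in the scene. Friction and masses are not known exactly. Their poses are not given: they have to be found in the camera images.
- pack: Slim black drill battery, 0.3 to 0.6 kg, lying upright. Grip block 66 long x 50 wide x 62 high with, in front, a low tongue 80 long, 50 wide, 34 high, its front top edge rounded (radius 10). Origin: centre of the block's underside. x: towards the tongue (nose face at x = 113, back at -33), y: across, z: up. Grip it across the 50 width at the block, 35 to 50 above its underside.
- pack_nose (a point): Middle of the bottom edge of the battery's nose face; axes as pack.
- charger: Yellow charger fixed to the bench, 235 long (x -120 to 115) x 100 wide. Its top at z = 40 is the flat bed the battery slides on. Origin: on the bench straight beneath the hold-down foot. x: slide-in direction (the battery's x goes along it), y: across (bed centre at y = 0), z: up. Hinge ears of the arm at x 77 to 103, up to z = 90.
- entry (a point): Middle of the bed's open end (x = -120, z = 40 in the charger's frame; axes as charger), where the battery comes in. Two guide rails on the bed, 55 apart and 10 high, run from x = -60 to 30; ahead of them flared ends reach out to x = -88, where they are about 75 apart.
- holdarm (a joint): Angle of the sprung steel hold-down arm, rad: 0 = at rest, grows as its foot is lifted. Hinge across the charger at x = 90, z = 76. The spring presses the foot down with about 5.5 N at 0 and 7 N at 0.1. With the tongue beneath it reads about 0.09.
- foot: Foot of the hold-down arm, 36 wide. Origin: its lowest line, at rest 26 above the bed (the tongue is 34 high). From it a lip rises at 25 degrees towards the open end (to x = -32 in the charger's frame, underside there about 40 above the bed), so a tongue pushed in along the bed lifts the arm. Pushing in takes some 8 to 20 N.
- terminal: Strip on the bed with the adjustable contact block and its sprung copper plate (40 wide, 3 to 18 above the bed), which meets the nose. Origin and axes are the charger's. The block's place is set anew each time and is NOT measured: the free plate's face lies anywhere from x = 11 to 37 in the charger's frame, so feel for it or watch plunger. It takes at most 16 N.
- plunger (a joint): How far the sprung contact plate is pushed in, m: 0 = free, 0.006 = fully in, hard against the block. Spring 1 N at the start, 3.4 N fully in. It is relative to the contact block, so tells nothing of where that stands.
- big_pack: The other, fat black drill battery, 120 x 78 x 80 high, without a tongue: does not fit, leave it. Origin: centre of its underside.
- staple_jar: Clear jar of fencing staples with a white snap lid, 82 across, 94 high. Leave it. Origin: centre of its underside.
- scoop: Blue feed scoop, 115 x 95 x 65 high cup with a 100 long handle to its -x. Leave it. Origin: underside.
- hoof_pick: Stainless hoof pick, 160 long, 12 thick, lying flat. Leave it. Origin: at bench height near its middle.
Mind the look-alikes: they are no part of the job. Leave any green or red look-alike of the pack alone.

How it is judged (in metres and radians):
On the way, in this order (a step that is already met when the one before it is completed fails the run):
1. the battery has been lifted off the bench (height (world z) of pack above 0.032 m), for 0.1 s.
2. the battery's tongue is under the hold-down arm, which bears on it (value of joint holdarm above 0.06 rad and contact force between pack and foot above 2 N and x of pack_nose in the frame of charger above 0.005 m), for 0.1 s.
At the end, for the whole second after the job is handed in: Slim battery at rest, flat on the charger's bed (height within 4 mm, tilt under 0.06 rad, in line within 0.12 rad), its tongue under the hold-down arm (0.06 to 0.13 rad), which bears on it with over 2 N; contact plate pushed in more than 4 of its 6 mm (value of joint plunger above 0.004 m and value of joint holdarm between 0.06 and 0.13 rad and contact force between pack and foot above 2 N and angle between pack's own z axis and vertical below 0.06 rad and angle between the x axis of pack and the x axis of charger, either way round below 0.12 rad and z of pack in the frame of charger between 0.036 and 0.044 m and linear speed of pack below 0.01 m/s); the robot touches nothing.
It fails at once if the contact block is rammed with more than 16 N (contact force between terminal and anything else above 16 N).
It fails at once if the arm is bent back beyond 0.35 rad (value of joint holdarm above 0.35 rad).
It fails at once if another thing on the bench is shifted by more than 25 mm (distance of any of big_pack, staple_jar, scoop, hoof_pick from where it was at the start of the episode above 0.025 m).
It also fails if it takes over 42 s, if anything falls off the work surface, if the arm or the gripper's body presses on something with over 40 N, if the wrist force passes 120 N, or if a joint passes its speed limit or range.

## Working session

There is one attempt and no reset: what is moved stays moved. The work goes in short steps, Python scripts to look and compute and a tool call to move; the robot and the scene stay as the last step left them, time stands still between calls to the robot, and variables do not carry over. Pictures are saved under pics/ and viewed, at most 10 in all, crops included, and the job is handed in when it is done.

Besides the shell and the picture viewer there is one more tool, called after "Emit:" as name(argument=value, ...), one argument or row to a line, values as JSON. drive_tool: Moves the arm, as the interface text tells. Its arguments: {"type":"object","properties":{"steps":{"type":"array"}},"required":["steps"]}

```bash
ls; mkdir -p pics
python3 - <<'E'
from station import r
import cv2
s=r.sense();print(s)
for n in("scene","top"):
    cv2.imwrite(f"pics/{n}0.png",r.capture(n));p=r.camera_params(n);print(n,p)
E
```

```text
pics
{'time_s': 0.0, 'joints': array([ 8.19091893e+01,  2.20889658e+01,  3.78810240e-01, -2.89972389e-02,
       -6.84118106e+01, -1.48178153e+01]), 'joint_velocities': array([ 0.02574742,  0.01545748,  0.08336787,  0.0691604 , -0.00842673,
       -0.00467567]), 'effort': array([ 2.50766243e-04, -3.90661383e+01,  1.87410629e+01,  4.22001243e+00,
        1.10706798e-02, -1.90740848e-04]), 'tcp_pos': array([0.243037  , 0.57518657, 0.24047184]), 'ee_rot': array([[ 9.21054150e-01, -3.89433776e-01, -7.65505191e-04],
       [-3.89434518e-01, -9.21051893e-01, -2.04124490e-03],
       [ 8.98597039e-05,  2.17821123e-03, -9.99997624e-01]]), 'wrist_force': array([ 0.15843537, -1.09270928, -0.20301183]), 'moment': array([ 0.02739298, -0.01776513,  0.01450602]), 'gripper_force': 0.0, 'gripper_width': 0.9975059560258533}
scene {'camera_matrix': array([[486.89564245,   0.        , 311.33851877],
       [  0.        , 486.89564245, 239.57367284],
       [  0.        ,   0.        ,   1.        ]]), 'k1': -0.12841523786708808, 'extrinsics': array([[ 6.79067329e-01,  7.34074757e-01, -1.34653591e-03,
        -4.05056113e-01],
       [ 3.87369871e-01, -3.59899486e-01, -8.48773788e-01,
        -1.48164818e-01],
       [-6.23548030e-01,  5.75852942e-01, -5.28754427e-01,
         1.67005877e+00],
       [ 0.00000000e+00,  0.00000000e+00,  0.00000000e+00,
         1.00000000e+00]])}
top {'camera_matrix': array([[613.74764142,   0.        , 318.28335046],
       [  0.        , 613.74764142, 231.80001358],
       [  0.        ,   0.        ,   1.        ]]), 'k1': -0.05897271856123371, 'extrinsics': array([[ 1.96375181e-02, -9.99765042e-01,  9.17758535e-03,
         5.54609608e-04],
       [-9.98778295e-01, -2.00328131e-02, -4.51730332e-02,
         5.60311226e-01],
       [ 4.53462723e-02, -8.27928680e-03, -9.98937020e-01,
         1.45854403e+00],
       [ 0.00000000e+00,  0.00000000e+00,  0.00000000e+00,
         1.00000000e+00]])}
```

View pics/top0.png

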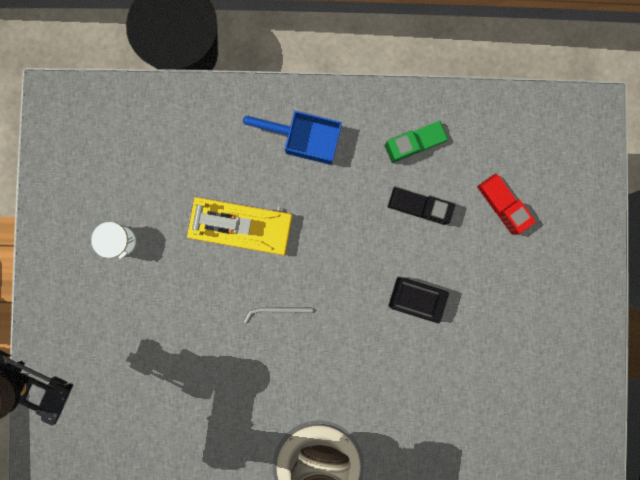

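View pics/scene0.png

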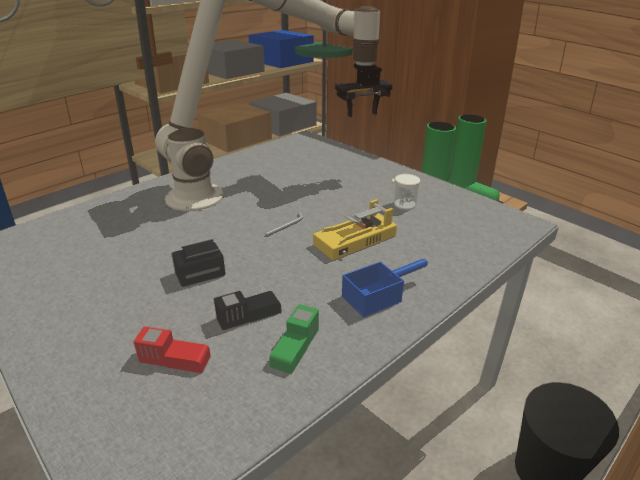

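The slim black pack is at about (421,206) in the top view with its tongue to the left. The charger is at about (240,227) with its hinge to the left and open end to the right.

```bash
cat > h.py <<'E'
from station import r
import cv2,numpy as np
def px2w(n,uv,z,p=None):
    p=p or r.camera_params(n);K=p["camera_matrix"];E=p["extrinsics"];out=[]
    for (u,v),zz in zip(uv,np.broadcast_to(z,len(uv))):
        x=cv2.undistortPoints(np.array([[[u,v]]],float),K,np.array([p["k1"],0,0,0]))[0,0]
        R=E[:3,:3];c=-R.T@E[:3,3];d=R.T@np.array([*x,1]);out.append(c+d*(zz-c[2])/d[2])
    return np.array(out)
def w2px(n,P,p=None):
    p=p or r.camera_params(n);E=p["extrinsics"]
    return cv2.projectPoints(np.array(P,float),cv2.Rodrigues(E[:3,:3])[0],E[:3,3],p["camera_matrix"],np.array([p["k1"],0,0,0]))[0][:,0]
E
python3 - <<'E'
import cv2,numpy as np
i=cv2.imread("pics/top0.png")
a=cv2.resize(i[185:265,180:300],None,fx=6,fy=6,interpolation=cv2.INTER_CUBIC)[:, :720]
b=cv2.resize(i[180:230,380:464],None,fx=6,fy=6,interpolation=cv2.INTER_CUBIC)
cv2.imwrite("pics/ca.png",a)
cv2.imwrite("pics/cb.png",b)
E
```

```text
(no output)
```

View pics/ca.png

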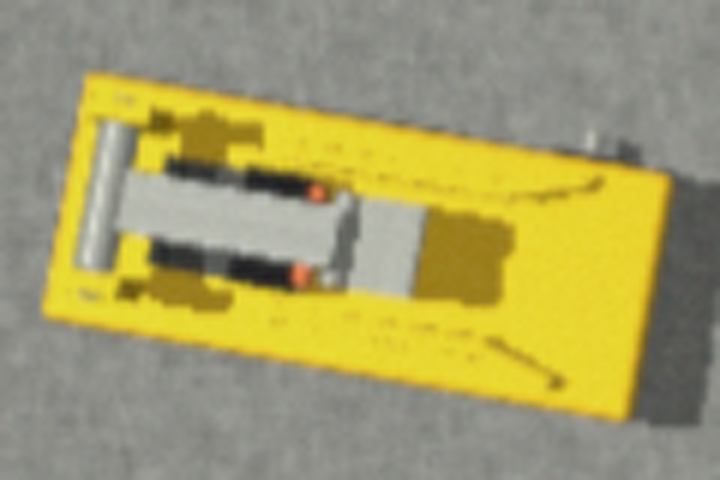

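View pics/cb.png

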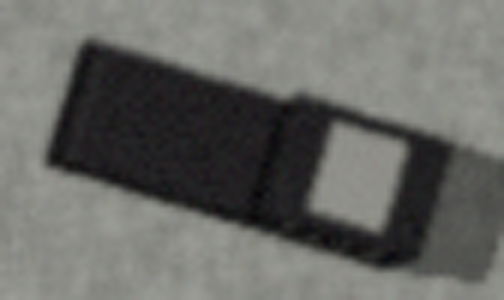

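Run:
```python
from h import *
np.set_printoptions(precision=4,suppress=True)
c=np.array([(88,73),(672,175),(630,420),(43,318)])/6+[180-.4,185-.4]
C=px2w("top",c,.04);print(C)
ctr=C.mean(0);ax=(C[0]+C[3]-C[1]-C[2])/2;print("len",np.linalg.norm(ax),"wid",np.linalg.norm((C[0]+C[1]-C[2]-C[3])/2))
print("yaw",np.degrees(np.arctan2(ax[1],ax[0])));u=ax/np.linalg.norm(ax);print("org",ctr+u*.0025)
p=np.array([(48,165),(85,40),(450,142),(412,265)])/6+[380-.4,180-.4]
P=px2w("top",p,[0,0,.062,.062]);print(P)
n=P[:2].mean(0);b=P[2:].mean(0);a=(n-b)[:2];print("len",np.linalg.norm(a),"yaw",np.degrees(np.arctan2(a[1],a[0])),"blockc",b[:2]+a/np.linalg.norm(a)*.033, n[:2]-a/np.linalg.norm(a)*.113)
```

```text
[[0.6358 0.3062 0.04  ]
 [0.6002 0.0756 0.04  ]
 [0.5038 0.0899 0.04  ]
 [0.5391 0.3211 0.04  ]]
len 0.23360502946115738 wid 0.09768213751522192
yaw 81.26627675737697
org [0.5701 0.2007 0.04  ]
[[ 0.6241 -0.1554  0.    ]
 [ 0.6753 -0.1698  0.    ]
 [ 0.631  -0.3046  0.062 ]
 [ 0.5827 -0.2902  0.062 ]]
len 0.14145623762589776 yaw 72.37186286882695 blockc [ 0.6168 -0.266 ] [ 0.6155 -0.2703]
```

Emit:
drive_tool(
  steps=[0, 0, 0, 0.0292, 0.0274, 0, 1, 0, 0, 0, 0.0292, 0.0274, 0, 1, 0, 0, 0, 0.0292, 0.0274, 0, 1, 0, 0, 0, 0.0292, 0.0274, 0, 1, 0, 0, 0, 0.0292, 0.0274, 0, 1, 0, 0, 0, 0.0292, 0.0274, 0, 1, 0, 0, 0, 0.0292, 0.0274, 0, 1, 0, 0, 0, 0.0292, 0.0274, 0, 1, 0, 0, 0, 0.0292, 0.0274, 0, 1, 0, 0, 0, 0.0292, 0.0274, 0, 1],
)

```text
time_s: 0.93
tcp_pos: [0.4056, 0.2077, 0.2415]
ee_rot: [[0.921, -0.389, -0.0], [-0.389, -0.921, -0.0], [-0.0, 0.0, -1.0]]
wrist_force: [0.7, 0.2, -0.2]
gripper_width: 0.999
gripper_force: 0.0
```

Emit:
drive_tool(
  steps=[0, 0, 0, 0.0292, 0.0274, 0, 1, 0, 0, 0, 0.0292, 0.0274, 0, 1, 0, 0, 0, 0.0292, 0.0274, 0, 1, 0, 0, 0, 0.0292, 0.0274, 0, 1, 0, 0, 0, 0.0292, 0.0274, 0, 1, 0, 0, 0, 0.0292, 0.0274, 0, 1, 0, 0, 0, 0.0292, 0.0274, 0, 1, 0, 0, 0, 0.0292, 0.0274, 0, 1, 0, 0, 0, 0.0292, 0.0274, 0, 1, 0, 0, 0, 0.0292, 0.0274, 0, 1],
)

```text
time_s: 1.77
tcp_pos: [0.5681, -0.1584, 0.2411]
ee_rot: [[0.921, -0.389, -0.001], [-0.389, -0.921, 0.0], [-0.001, 0.0, -1.0]]
wrist_force: [1.2, 1.3, 0.1]
gripper_width: 1.002
gripper_force: 0.0
```

Emit:
drive_tool(
  steps=[0, 0, 0, 0.0292, 0.0274, 0, 1, 0, 0, 0, 0.0292, 0.0274, 0, 1, 0, 0, 0, 0.0292, 0.0274, 0, 1, 0, 0, 0.12, 0, 0, 0, 1, 0, 0, 0.12, 0, 0, 0, 1, 0, 0, 0.12, 0, 0, 0, 1, 0, 0, 0.12, 0, 0, 0, 1, 0, 0, 0.12, 0, 0, 0, 1, 0, 0, 0.12, 0, 0, 0, 1, 0, 0, 0.12, 0, 0, 0, 1],
)

```text
time_s: 2.6
tcp_pos: [0.6163, -0.2661, 0.2407]
ee_rot: [[0.319, -0.948, -0.001], [-0.948, -0.319, 0.001], [-0.001, 0.001, -1.0]]
wrist_force: [0.7, 0.4, -0.2]
gripper_width: 1.001
gripper_force: 0.0
```

Emit:
drive_tool(
  steps=[0, 0, 0.12, 0, 0, 0, 1, 0, 0, 0.12, 0, 0, 0, 1, 0, 0, 0.12, 0, 0, 0, 1, 0, 0, 0.12, 0, 0, 0, 1, 0, 0, 0.12, 0, 0, 0, 1, 0, 0, 0.0, 0, 0, 0, 1, 0, 0, 0, 0, 0, 0, 1],
)

```text
time_s: 3.18
tcp_pos: [0.6164, -0.2661, 0.241]
ee_rot: [[-0.263, -0.965, -0.001], [-0.965, 0.263, 0.0], [-0.0, 0.001, -1.0]]
wrist_force: [-0.2, -1.2, -0.5]
gripper_width: 1.002
gripper_force: 0.0
```

Run:
```python
from h import *
s=r.sense();print(s["time_s"],s["tcp_pos"],s["ee_rot"].round(3),s["wrist_force"],s["joints"].round(1))
p=r.camera_params("wrist");i=r.capture("wrist");cv2.imwrite("pics/w1.png",i)
import pickle;pickle.dump(p,open("w1.pkl","wb"))
```

```text
3.1833 [ 0.61638932 -0.26612785  0.24099293] [[-0.263 -0.965 -0.001]
 [-0.965  0.263  0.   ]
 [-0.     0.001 -1.   ]] [-0.19177641 -1.22070991 -0.49518502] [ -9.6  26.7   7.7  -0.  -71.1  -5.6]
```

View pics/w1.png

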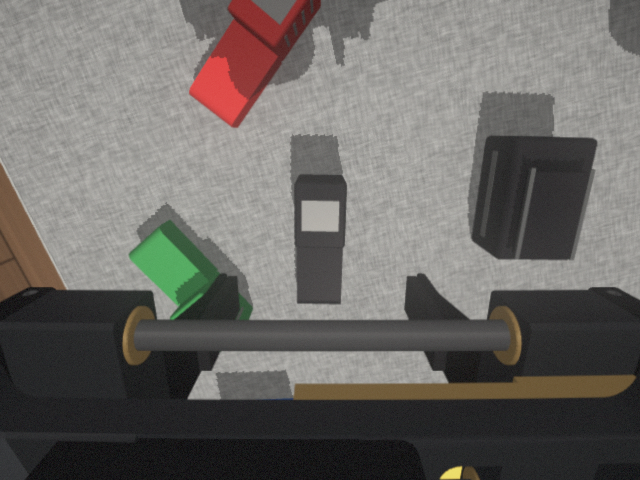

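The wrist view shows the pack centred. Its block's top front edge is from (295,247) to (344,247), its back edge is at about y=176, and its nose is at y=303.

Run:
```python
from h import *
import pickle;p=pickle.load(open("w1.pkl","rb"))
print(px2w("wrist",[(295,247),(345,247),(295,183),(347,183),(301,176),(344,176)],.062,p).round(4))
N=px2w("wrist",[(297,304),(341,303)],.034,p);print(N.round(4),px2w("wrist",[(297,304),(341,303)],0.,p).round(4))
for (x,y,yaw) in [(.616,-.268,73),(.616,-.268,74.7)]:
    a=np.radians(yaw);u=np.array([np.cos(a),np.sin(a),0]);v=np.array([-u[1],u[0],0])
    o=np.array([x,y,0])
    Q=[o+u*i*.001+v*j*.001+[0,0,k*.001] for i,j,k in[(33,25,62),(33,-25,62),(-33,25,62),(-33,-25,62),(113,25,24),(113,-25,24),(113,0,0)]]
    print(w2px("wrist",Q,p).round(1).tolist())
```

```text
[[ 0.6488 -0.2458  0.062 ]
 [ 0.6012 -0.2329  0.062 ]
 [ 0.631  -0.3063  0.062 ]
 [ 0.5841 -0.2936  0.062 ]
 [ 0.6238 -0.3111  0.062 ]
 [ 0.5852 -0.3006  0.062 ]]
[[ 0.6707 -0.1714  0.034 ]
 [ 0.6223 -0.1596  0.034 ]] [[ 0.678  -0.1546  0.    ]
 [ 0.625  -0.1416  0.    ]]
[[345.4, 250.6], [294.9, 249.1], [349.1, 183.9], [295.6, 182.2], [339.7, 304.7], [296.7, 303.5], [318.4, 294.7]]
[[346.5, 249.9], [295.9, 249.8], [348.1, 183.1], [294.5, 183.0], [342.6, 304.1], [299.6, 304.1], [321.1, 294.8]]
```

Emit:
drive_tool(
  steps=[0, 0, 0, 0.003, 0, 0.035, 1, 0, 0, 0, 0, 0, 0.035, 1, 0, 0, 0, 0, 0, 0.035, 1, 0, 0, 0, 0, 0, 0.035, 1, 0, 0, 0, 0, 0, 0.03, 1, 0, 0, 0, 0, 0, 0.02, 1, 0, 0, 0, 0, 0, 0.009, 1, 0, 0, 0, 0, 0, 0, 1, 0, 0, 0, 0, 0, 0, 0.4, 0, 0, 0, 0, 0, 0, 0.4],
)

```text
time_s: 4.07
tcp_pos: [0.6172, -0.2695, 0.0446]
ee_rot: [[-0.265, -0.964, 0.004], [-0.964, 0.265, -0.001], [0.0, -0.004, -1.0]]
wrist_force: [0.7, -0.9, 0.3]
gripper_width: 0.921
gripper_force: 0.0
```

Emit:
drive_tool(
  steps=[0, 0, 0, 0, 0, 0, 0.4, 0, 0, 0, 0, 0, 0, 0.4, 0, 0, 0, 0, 0, 0, 0.4, 0, 0, 0, 0, 0, 0, 0.4, 0, 0, 0, 0, 0, 0, 0.4, 0, 0, 0, 0, 0, 0, 0.4],
)

```text
time_s: 4.57
tcp_pos: [0.6167, -0.2694, 0.0433]
ee_rot: [[-0.265, -0.964, 0.002], [-0.964, 0.265, -0.001], [0.0, -0.002, -1.0]]
wrist_force: [1.7, -1.0, 1.6]
gripper_width: 0.572
gripper_force: 29.9
```

Emit:
drive_tool(
  steps=[0, 0, 0, 0, 0, -0.015, 0.4, 0, 0, 0, 0, 0, -0.03, 0.4, 0, 0, 0, 0, 0, -0.03, 0.4, 0, 0, 0, -0.0305, 0.0183, 0, 0.4, 0, 0, 0, -0.0305, 0.0183, 0, 0.4, 0, 0, 0, -0.0305, 0.0183, 0, 0.4, 0, 0, 0, -0.0305, 0.0183, 0, 0.4, 0, 0, 0, -0.0305, 0.0183, 0, 0.4, 0, 0, 0, -0.0305, 0.0183, 0, 0.4, 0, 0, 0, -0.0305, 0.0183, 0, 0.4],
)

```text
time_s: 5.4
tcp_pos: [0.5463, -0.0279, 0.1158]
ee_rot: [[-0.267, -0.964, -0.005], [-0.964, 0.267, -0.0], [0.001, 0.005, -1.0]]
wrist_force: [1.8, 0.2, -6.3]
gripper_width: 0.571
gripper_force: 29.9
```

Emit:
drive_tool(
  steps=[0, 0, 0, -0.0305, 0.0183, 0, 0.4, 0, 0, -0.0575, 0, 0, 0, 0.4, 0, 0, -0.0575, 0, 0, 0, 0.4, 0, 0, 0, 0, 0, 0, 0.4, 0, 0, 0, 0, 0, 0, 0.4, 0, 0, 0, 0, 0, 0, 0.4],
)

```text
time_s: 5.9
tcp_pos: [0.5387, 0.0046, 0.1167]
ee_rot: [[-0.156, -0.988, -0.002], [-0.988, 0.156, -0.0], [0.001, 0.002, -1.0]]
wrist_force: [0.1, 0.5, -6.3]
gripper_width: 0.573
gripper_force: 29.9
```

Run:
```python
from h import *
s=r.sense();print(s["time_s"],s["tcp_pos"],s["ee_rot"].round(4),s["wrist_force"])
cv2.imwrite("pics/top1.png",r.capture("top"))
i=cv2.imread("pics/top1.png")[180:280,180:350];cv2.imwrite("pics/c1.png",cv2.resize(i,None,fx=4.6,fy=4.6,interpolation=cv2.INTER_CUBIC))
p=r.camera_params("wrist");cv2.imwrite("pics/w2.png",r.capture("wrist"))
import pickle;pickle.dump(p,open("w2.pkl","wb"))
```

```text
5.9 [0.53869389 0.00458395 0.11668594] [[-1.556e-01 -9.878e-01 -2.300e-03]
 [-9.878e-01  1.556e-01 -3.000e-04]
 [ 6.000e-04  2.200e-03 -1.000e+00]] [ 0.05649765  0.45849105 -6.26147945]
```

View pics/c1.png

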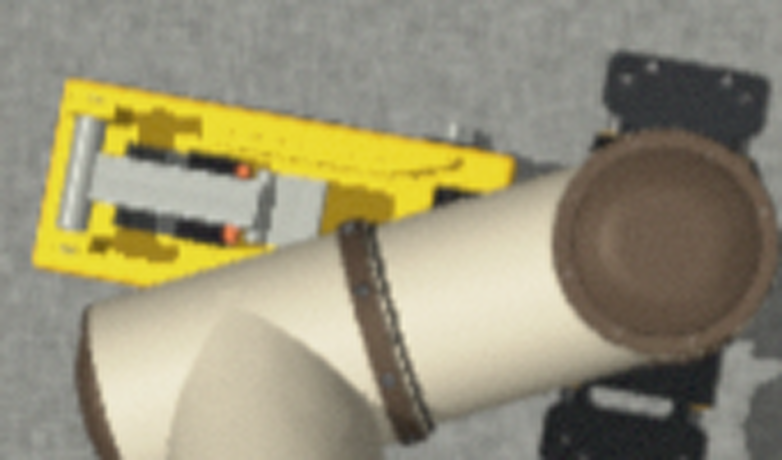

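Emit:
drive_tool(
  steps=[0, 0, 0, 0, -0.001, 0.012, 0.4, 0, 0, 0, 0, 0, 0.012, 0.4, 0, 0, 0, 0, 0, 0.005, 0.4, 0, 0, 0, 0, 0, 0.002, 0.4, 0, 0, 0, 0, 0, 0.001, 0.4, 0, 0, 0, 0, 0, 0, 0.4],
)

```text
time_s: 6.5
tcp_pos: [0.5408, 0.0048, 0.0857]
ee_rot: [[-0.154, -0.988, 0.0], [-0.988, 0.154, -0.0], [0.0, -0.0, -1.0]]
wrist_force: [0.6, 0.4, -6.1]
gripper_width: 0.57
gripper_force: 29.9
```

Run:
```python
from h import *
s=r.sense();print(s["time_s"],s["tcp_pos"],s["ee_rot"].round(4),s["wrist_force"])
i=r.capture("scene")[190:290,260:420];cv2.imwrite("pics/c2.png",cv2.resize(i,None,fx=5,fy=5,interpolation=cv2.INTER_CUBIC))
```

```text
6.5 [0.54079795 0.00476922 0.08574009] [[-1.536e-01 -9.881e-01  4.000e-04]
 [-9.881e-01  1.536e-01 -1.000e-04]
 [ 0.000e+00 -4.000e-04 -1.000e+00]] [ 0.56113133  0.43826387 -6.0869338 ]
```

View pics/c2.png

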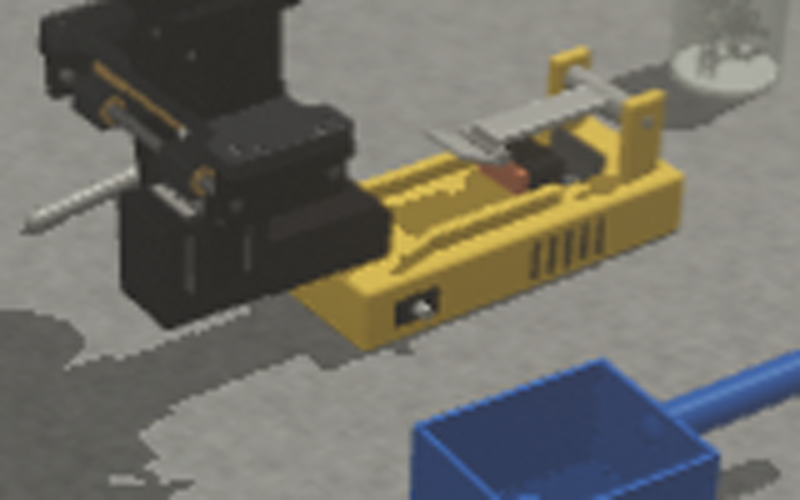

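The pack is aligned with the charger, and its nose is just ahead of the flared rail ends. I'll lower it to touch the bed.

Emit:
drive_tool(
  steps=[0, 0, 0, 0, 0, 0.001, 0.4, 0, 0, 0, 0, 0, 0.001, 0.4, 0, 0, 0, 0, 0, 0, 0.4],
)

```text
time_s: 6.8
tcp_pos: [0.5405, 0.0049, 0.0837]
ee_rot: [[-0.153, -0.988, 0.0], [-0.988, 0.153, 0.0], [-0.0, -0.0, -1.0]]
wrist_force: [-0.3, -0.1, -6.1]
gripper_width: 0.573
gripper_force: 29.9
```

Emit:
drive_tool(
  steps=[0, 0, 0, 0, 0, 0.0005, 0.4, 0, 0, 0, 0, 0, 0.0005, 0.4, 0, 0, 0, 0, 0, 0, 0.4],
)

```text
time_s: 7.05
tcp_pos: [0.5406, 0.0048, 0.083]
ee_rot: [[-0.153, -0.988, 0.0], [-0.988, 0.153, -0.0], [0.0, -0.0, -1.0]]
wrist_force: [-1.2, -0.3, -2.3]
gripper_width: 0.574
gripper_force: 29.9
```

Emit:
drive_tool(
  steps=[0, 0, 0, -0.006, 0, 0, 0.4, 0, 0, 0, -0.006, 0, 0, 0.4, 0, 0, 0, -0.006, 0, 0, 0.4, 0, 0, 0, -0.006, 0, 0, 0.4, 0, 0, 0, -0.006, 0, 0, 0.4, 0, 0, 0, -0.005, 0, 0, 0.4, 0, 0, 0, 0, 0, 0, 0.4],
)

```text
time_s: 7.63
tcp_pos: [0.5465, 0.0406, 0.083]
ee_rot: [[-0.152, -0.988, 0.001], [-0.988, 0.152, 0.0], [-0.001, -0.001, -1.0]]
wrist_force: [-0.5, -0.8, 1.2]
gripper_width: 0.573
gripper_force: 29.9
```

Emit:
drive_tool(
  steps=[0, 0, 0, -0.006, 0, 0, 0.4, 0, 0, 0, -0.006, 0, 0, 0.4, 0, 0, 0, -0.006, 0, 0, 0.4, 0, 0, 0, -0.005, 0, 0, 0.4, 0, 0, 0, -0.004, 0, 0, 0.4, 0, 0, 0, 0, 0, 0, 0.4],
)

```text
time_s: 8.13
tcp_pos: [0.5503, 0.0665, 0.0832]
ee_rot: [[-0.153, -0.988, 0.001], [-0.988, 0.153, -0.0], [0.0, -0.001, -1.0]]
wrist_force: [-0.9, -2.6, 4.2]
gripper_width: 0.572
gripper_force: 29.9
```

Emit:
drive_tool(
  steps=[0, 0, 0, -0.003, 0, 0, 0.4, 0, 0, 0, -0.003, 0, 0, 0.4, 0, 0, 0, -0.003, 0, 0, 0.4, 0, 0, 0, 0, 0, 0, 0.4],
)

```text
time_s: 8.47
tcp_pos: [0.5516, 0.0748, 0.0832]
ee_rot: [[-0.153, -0.988, 0.0], [-0.988, 0.153, -0.001], [0.001, -0.0, -1.0]]
wrist_force: [-1.3, -4.6, 4.7]
gripper_width: 0.571
gripper_force: 29.9
```

Emit:
drive_tool(
  steps=[0, 0, 0, -0.002, 0, -0.0004, 0.4, 0, 0, 0, -0.002, 0, 0, 0.4, 0, 0, 0, -0.002, 0, 0, 0.4, 0, 0, 0, -0.002, 0, 0, 0.4, 0, 0, 0, 0, 0, 0, 0.4],
)

```text
time_s: 8.88
tcp_pos: [0.5518, 0.0805, 0.0832]
ee_rot: [[-0.154, -0.988, -0.002], [-0.988, 0.154, -0.004], [0.004, 0.002, -1.0]]
wrist_force: [-1.3, -12.5, 5.1]
gripper_width: 0.572
gripper_force: 30.0
```

Emit:
drive_tool(
  steps=[0, 0, 0, -0.002, 0, 0, 0.4, 0, 0, 0, -0.002, 0, 0, 0.4, 0, 0, 0, -0.002, 0, 0, 0.4, 0, 0, 0, -0.002, 0, 0, 0.4, 0, 0, 0, 0, 0, 0, 0.4],
)

```text
time_s: 9.3
tcp_pos: [0.5519, 0.0868, 0.0833]
ee_rot: [[-0.155, -0.988, -0.005], [-0.988, 0.155, -0.006], [0.007, 0.005, -1.0]]
wrist_force: [-2.0, -16.5, 8.1]
gripper_width: 0.572
gripper_force: 30.0
```

Emit:
drive_tool(
  steps=[0, 0, 0, -0.001, 0, -0.0005, 0.4, 0, 0, 0, -0.001, 0, 0, 0.4, 0, 0, 0, -0.001, 0, 0, 0.4, 0, 0, 0, 0, 0, 0, 0.4],
)

```text
time_s: 9.63
tcp_pos: [0.5519, 0.0892, 0.0833]
ee_rot: [[-0.156, -0.988, -0.007], [-0.988, 0.156, -0.006], [0.007, 0.006, -1.0]]
wrist_force: [-2.5, -17.7, 6.1]
gripper_width: 0.575
gripper_force: 30.0
```

Emit:
drive_tool(
  steps=[0, 0, 0, -0.001, 0, 0, 0.4, 0, 0, 0, -0.001, 0, 0, 0.4, 0, 0, 0, -0.001, 0, 0, 0.4, 0, 0, 0, 0, 0, 0, 0.4],
)

```text
time_s: 9.97
tcp_pos: [0.5518, 0.0908, 0.0833]
ee_rot: [[-0.156, -0.988, -0.008], [-0.988, 0.156, -0.008], [0.01, 0.007, -1.0]]
wrist_force: [-1.7, -22.6, 6.1]
gripper_width: 0.575
gripper_force: 30.0
```

Emit:
drive_tool(
  steps=[0, 0, 0, 0, 0, -0.0006, 0.4, 0, 0, 0, 0, 0, -0.0006, 0.4, 0, 0, 0, -0.001, 0, 0, 0.4, 0, 0, 0, 0, 0, 0, 0.4],
)

```text
time_s: 10.3
tcp_pos: [0.5517, 0.0929, 0.0835]
ee_rot: [[-0.156, -0.988, -0.009], [-0.988, 0.156, -0.007], [0.008, 0.008, -1.0]]
wrist_force: [-1.6, -18.1, 1.6]
gripper_width: 0.57
gripper_force: 30.0
```

Run:
```python
from h import *
s=r.sense();print(s["time_s"],s["tcp_pos"],s["ee_rot"].round(4),s["wrist_force"],s["moment"])
i=r.capture("scene")[190:270,300:420];cv2.imwrite("pics/c3.png",cv2.resize(i,None,fx=6.6,fy=6.6,interpolation=cv2.INTER_CUBIC))
```

```text
10.3 [0.55173225 0.09286471 0.08347242] [[-0.1563 -0.9877 -0.0087]
 [-0.9877  0.1564 -0.0068]
 [ 0.008   0.0076 -0.9999]] [ -1.60432339 -18.11325699   1.61080739] [-4.90541609  0.06350971 -0.21218978]
```

View pics/c3.png

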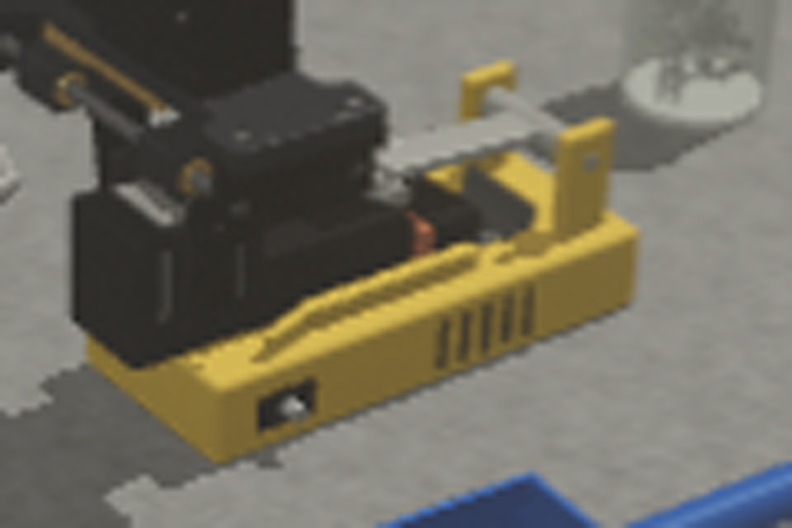

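The tongue is under the foot, and the copper plate is visible just beyond it. I'll continue gently.

Emit:
drive_tool(
  steps=[0, 0, 0, -0.001, -0.001, -0.0006, 0.4, 0, 0, 0, -0.001, 0, 0, 0.4, 0, 0, 0, 0, 0, 0, 0.4],
)

```text
time_s: 10.6
tcp_pos: [0.5526, 0.0957, 0.0835]
ee_rot: [[-0.156, -0.988, -0.009], [-0.988, 0.156, -0.006], [0.007, 0.008, -1.0]]
wrist_force: [-3.7, -12.7, -0.1]
gripper_width: 0.572
gripper_force: 29.9
```

Emit:
drive_tool(
  steps=[0, 0, 0, -0.001, 0, 0, 0.4, 0, 0, 0, -0.001, 0, 0, 0.4, 0, 0, 0, 0, 0, 0, 0.4],
)

```text
time_s: 10.85
tcp_pos: [0.5531, 0.0983, 0.0835]
ee_rot: [[-0.155, -0.988, -0.009], [-0.988, 0.155, -0.005], [0.006, 0.008, -1.0]]
wrist_force: [-2.9, -12.1, -0.0]
gripper_width: 0.573
gripper_force: 29.9
```

Emit:
drive_tool(
  steps=[0, 0, 0, -0.001, 0, -0.0004, 0.4, 0, 0, 0, -0.001, 0, 0, 0.4, 0, 0, 0, 0, 0, 0, 0.4],
)

```text
time_s: 11.1
tcp_pos: [0.5536, 0.1007, 0.0837]
ee_rot: [[-0.155, -0.988, -0.008], [-0.988, 0.155, -0.005], [0.006, 0.008, -1.0]]
wrist_force: [-2.9, -10.7, -1.5]
gripper_width: 0.571
gripper_force: 29.9
```

Emit:
drive_tool(
  steps=[0, 0, 0, -0.001, 0, 0, 0.4, 0, 0, 0, -0.001, 0, 0, 0.4, 0, 0, 0, 0, 0, 0, 0.4],
)

```text
time_s: 11.35
tcp_pos: [0.5538, 0.1021, 0.0837]
ee_rot: [[-0.155, -0.988, -0.009], [-0.988, 0.155, -0.005], [0.007, 0.008, -1.0]]
wrist_force: [-2.5, -11.7, -1.1]
gripper_width: 0.573
gripper_force: 29.9
```

Emit:
drive_tool(
  steps=[0, 0, 0, -0.001, 0, 0, 0.4, 0, 0, 0, -0.001, 0, 0, 0.4, 0, 0, 0, 0, 0, 0, 0.4],
)

```text
time_s: 11.6
tcp_pos: [0.554, 0.1038, 0.0837]
ee_rot: [[-0.156, -0.988, -0.009], [-0.988, 0.156, -0.006], [0.007, 0.008, -1.0]]
wrist_force: [-2.4, -13.1, -0.1]
gripper_width: 0.572
gripper_force: 30.0
```

Emit:
drive_tool(
  steps=[0, 0, 0, -0.001, 0, 0, 0.4, 0, 0, 0, -0.0005, 0, 0, 0.4, 0, 0, 0, 0, 0, 0, 0.4],
)

```text
time_s: 11.85
tcp_pos: [0.5541, 0.1049, 0.0838]
ee_rot: [[-0.156, -0.988, -0.01], [-0.988, 0.156, -0.006], [0.008, 0.008, -1.0]]
wrist_force: [-1.9, -14.2, -0.4]
gripper_width: 0.571
gripper_force: 30.0
```

Emit:
drive_tool(
  steps=[0, 0, 0, -0.001, 0, 0, 0.4, 0, 0, 0, -0.0005, 0, 0, 0.4, 0, 0, 0, 0, 0, 0, 0.4],
)

```text
time_s: 12.1
tcp_pos: [0.5543, 0.1062, 0.0838]
ee_rot: [[-0.156, -0.988, -0.01], [-0.988, 0.156, -0.007], [0.008, 0.009, -1.0]]
wrist_force: [-2.6, -14.2, 0.1]
gripper_width: 0.569
gripper_force: 30.0
```

Emit:
drive_tool(
  steps=[0, 0, 0, -0.001, 0, -0.0003, 0.4, 0, 0, 0, -0.0005, 0, 0, 0.4, 0, 0, 0, 0, 0, 0, 0.4],
)

```text
time_s: 12.35
tcp_pos: [0.5543, 0.1066, 0.0841]
ee_rot: [[-0.156, -0.988, -0.011], [-0.988, 0.156, -0.008], [0.01, 0.009, -1.0]]
wrist_force: [-1.0, -18.6, -0.0]
gripper_width: 0.573
gripper_force: 30.0
```

Emit:
drive_tool(
  steps=[0, 0, 0, -0.0005, 0, 0, 0.4, 0, 0, 0, -0.0005, 0, 0, 0.4, 0, 0, 0, 0, 0, 0, 0.4],
)

```text
time_s: 12.6
tcp_pos: [0.5543, 0.1067, 0.0842]
ee_rot: [[-0.156, -0.988, -0.011], [-0.988, 0.156, -0.009], [0.011, 0.01, -1.0]]
wrist_force: [-1.2, -21.3, 0.6]
gripper_width: 0.57
gripper_force: 30.0
```

Emit:
drive_tool(
  steps=[0, 0, 0, -0.0005, 0, 0, 0.4, 0, 0, 0, -0.0005, 0, 0, 0.4, 0, 0, 0, 0, 0, 0, 0.4],
)

```text
time_s: 12.85
tcp_pos: [0.5542, 0.1068, 0.0843]
ee_rot: [[-0.157, -0.988, -0.012], [-0.988, 0.157, -0.011], [0.012, 0.01, -1.0]]
wrist_force: [-1.5, -23.8, 1.9]
gripper_width: 0.573
gripper_force: 30.0
```

TCP has stopped while the force rises, so this is the stop. I'll unload gently before letting go.

Emit:
drive_tool(
  steps=[0, 0, 0, 0.0015, 0, 0, 0.4, 0, 0, 0, 0.0015, 0, 0, 0.4, 0, 0, 0, 0, 0, 0, 0.4],
)

```text
time_s: 13.1
tcp_pos: [0.5544, 0.1065, 0.084]
ee_rot: [[-0.156, -0.988, -0.01], [-0.988, 0.156, -0.006], [0.008, 0.008, -1.0]]
wrist_force: [-1.7, -14.7, -0.1]
gripper_width: 0.571
gripper_force: 30.0
```

Emit:
drive_tool(
  steps=[0, 0, 0, 0.001, 0, 0, 0.4, 0, 0, 0, 0.001, 0, 0, 0.4, 0, 0, 0, 0, 0, 0, 0.4],
)

```text
time_s: 13.35
tcp_pos: [0.5545, 0.1063, 0.0839]
ee_rot: [[-0.155, -0.988, -0.008], [-0.988, 0.155, -0.004], [0.005, 0.007, -1.0]]
wrist_force: [-2.2, -9.0, -2.7]
gripper_width: 0.572
gripper_force: 29.9
```

Emit:
drive_tool(
  steps=[0, 0, 0, 0.001, 0, 0, 0.4, 0, 0, 0, 0.0005, 0, 0, 0.4, 0, 0, 0, 0, 0, 0, 0.4],
)

```text
time_s: 13.6
tcp_pos: [0.5548, 0.1062, 0.0839]
ee_rot: [[-0.154, -0.988, -0.007], [-0.988, 0.154, -0.002], [0.003, 0.006, -1.0]]
wrist_force: [-2.9, -4.8, -5.2]
gripper_width: 0.57
gripper_force: 29.9
```

Emit:
drive_tool(
  steps=[0, 0, 0, 0, 0, 0, 0.7, 0, 0, 0, 0, 0, 0, 0.85, 0, 0, 0, 0, 0, 0, 0.95, 0, 0, 0, 0, 0, 0, 0.95, 0, 0, 0, 0, 0, 0, 0.95, 0, 0, 0, 0, 0, 0, 0.95],
)

```text
time_s: 14.1
tcp_pos: [0.558, 0.1081, 0.0864]
ee_rot: [[-0.153, -0.988, 0.002], [-0.988, 0.153, 0.001], [-0.001, -0.001, -1.0]]
wrist_force: [0.7, -0.1, 0.4]
gripper_width: 0.912
gripper_force: 0.0
```

Run:
```python
from h import *
s=r.sense();print(s["time_s"],s["tcp_pos"],s["wrist_force"],s["gripper_width"])
i=r.capture("scene")[190:270,300:420];cv2.imwrite("pics/c4.png",cv2.resize(i,None,fx=6.6,fy=6.6,interpolation=cv2.INTER_CUBIC))
```

```text
14.1 [0.55802264 0.10805837 0.08643923] [ 0.6629293  -0.07037215  0.3664876 ] 0.9122694112542815
```

View pics/c4.png

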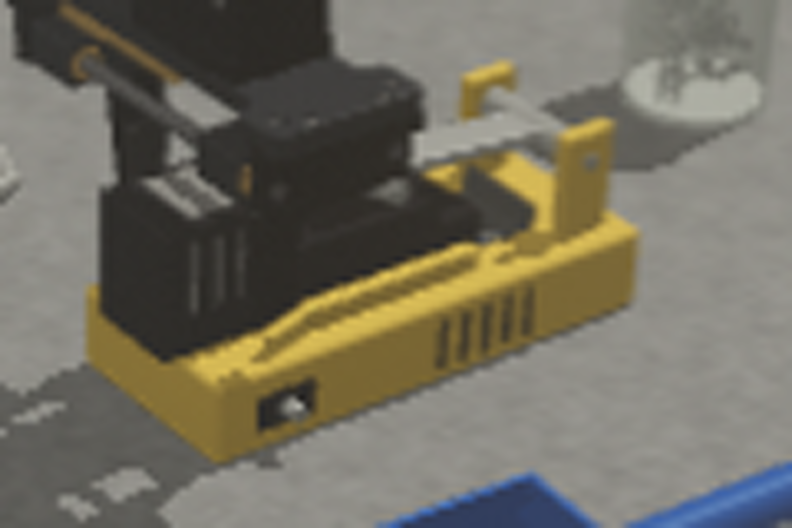

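The pack sits flat against the contact block, with no copper visible any more, and it has been released. I'll lift the gripper away.

Emit:
drive_tool(
  steps=[0, 0, 0, 0, 0, -0.005, 0.98, 0, 0, 0, 0, 0, -0.015, 0.98, 0, 0, 0, 0, 0, -0.03, 0.98, 0, 0, 0, 0, 0, -0.04, 0.98, 0, 0, 0, 0.03, 0, -0.02, 0.98, 0, 0, 0, 0.04, 0, 0, 0.98, 0, 0, 0, 0.04, 0, 0, 0.98, 0, 0, 0, 0, 0, 0, 0.98, 0, 0, 0, 0, 0, 0, 0.98],
)

```text
time_s: 14.9
tcp_pos: [0.5402, -0.0029, 0.1967]
ee_rot: [[-0.157, -0.988, 0.001], [-0.988, 0.157, 0.0], [-0.001, -0.001, -1.0]]
wrist_force: [1.5, 0.3, -0.6]
gripper_width: 0.975
gripper_force: 0.0
```

Run:
```python
from h import *
s=r.sense();print(s["time_s"],s["tcp_pos"],s["wrist_force"])
i=r.capture("scene")[190:270,300:420];cv2.imwrite("pics/c5.png",cv2.resize(i,None,fx=6.6,fy=6.6,interpolation=cv2.INTER_CUBIC))
```

```text
14.9 [ 0.5402378  -0.00294437  0.19671858] [ 1.49049636  0.2921008  -0.59557093]
```

View pics/c5.png

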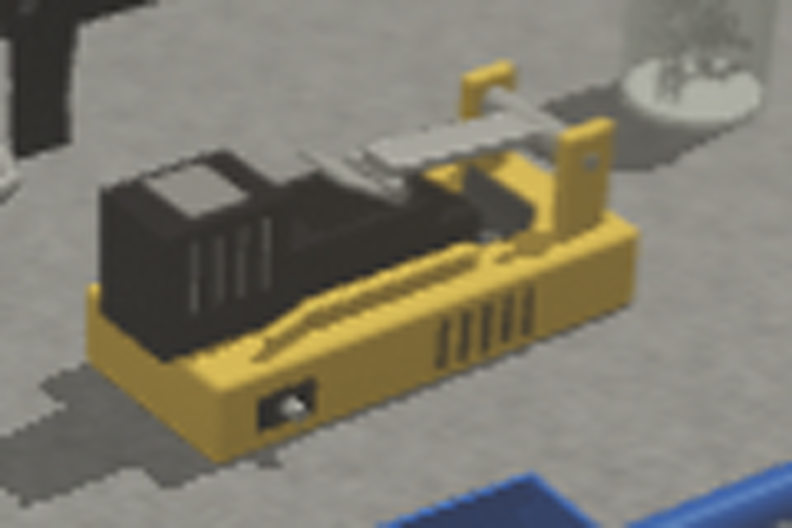

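The pack hasn't moved since release: it is flat, under the foot and against the contact block. I'm handing the job in.

```bash
python3 -c "
from station import r
print(r.finish_job())"
```

```text
the job is handed in; nothing more can be done
None
```

I slid the slim battery tongue first under the hold-down arm until it met the stop and let it go there. The last picture shows it flat under the arm and against the contacts with the gripper clear; I handed it in about 15 s in, and no verdict came back.

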